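# Nest the topping pots and put the turned lid on

## Robot

A 7-joint arm with a two-finger parallel gripper is mounted at the origin on the work surface. World frame = base frame: x ahead of the robot, y to its left, z up, the work surface at z = 0. Lengths are in m, angles in rad, forces in N, time in s.
With the tool pointing down it reaches from about 0.375 to 0.925 m from the base axis. Payload 3.1 kg.
Tool frame: the origin (TCP) lies at the very end of the fingers, on their centre line; the grasp point (between the pads) lies 19 mm behind it; z points along the fingers, y is the line along which they close (so a half turn about z gives the same grasp; the last joint's range is limited). The gripper opens to 85 mm and grips with 20 to 120 N. Pads are 22 mm wide; open, the fingers measure 114 mm over their backs; the gripper's body (76 mm by 85 mm) begins 54 mm behind the grasp point. The pads swing forward as they close: fully open they stand 13 mm farther back than shut.
Start: joints at [1.169, 0.383, 0.044, 1.598, -0.018, 1.161, -0.05], TCP at [0.194, -0.62, 0.231] pointing down, gripper open.
Joint ranges: [-2.61, 2.61], [-0.41, 2.15], [-1.48, 1.57], [0, 2.5], [-1.57, 4.71], [0.05, 1.97], [-2.85, 2.85]. Speed limits (rad/s): [2.79, 2.79, 3.14, 3.14, 3.14, 3.14, 3.14].

## Interface

Orientations are given as a unit quaternion [x, y, z, w].
In Python, from bench import manip gives the robot as it stands.
- The arm moves only by the shell command python3 -m creep 'ROWS' [FORCE]. ROWS is JSON, a list of rows, each a list of 7 numbers: the gripper command: -1 is shut, 1 is fully open, values between are in proportion, then the shift along the tool's x, y, z in units of 2 cm (1.0 is 2 cm), then the turn, a rotation vector about the tool's x, y, z in units of 10 degrees (1.0 is 10 degrees). A call has 1 to 8 rows; each row shifts and turns the commanded pose from where the row before left it, along the tool's axes as they then stand; what a row does not reach is not made up. A row lasts 1/8 s, in which the tool goes at most 62.5 mm and 10.7 degrees, less where a joint would pass 70% of its speed; a pose out of reach is approached as far as the arm can. A call with a number of a shift or a turn outside -1 to 1 is refused whole. A call with a gripper value outside its range is refused whole. The fingers move at their own pace and stop on an object; FORCE is the grip in N (left out, the last holds). Time passes only in rows, so rows that do not move let the fingers close. It gives the time, the measured TCP pose, the force, the opening and the grip force at its end, in the units of the state.
- manip.get_obs(): the state, without advancing time (a new reading comes with each control period).
- manip.camera(name): name is "scene" or "side" or "wrist"; returns a dict with "pixels" (420x560x3 uint8, red, green, blue), "depth" (420x560 float32, m along the optical axis (not along the pixel's ray), 0 where there is no reading), "intrinsics" (3x3 intrinsics, pixels), "distortion" ([k1, k2, p1, p2, k3] as OpenCV has them; the pictures are not rectified), "origin" and "rotation" of the camera in the world. Camera axes: x right, y down, z forward; pixel columns grow to the right and rows downward; lengths in m; the calibration is good to about 2 mm. A picture is of the moment at which its call begins.
- manip.hand_in(): hands the job in; it is judged then, once.
The state is a dict: "t": time; "joint_positions": joint angles; "dq": joint speeds; "tau": joint torques, N m; "tcp_pos": TCP position; "orientation": TCP orientation; "force": force on the tool from outside, world axes, zero at the start; "moment": the same for the moment, N m; "grip_width": finger opening in m; "grasp_force": force on a finger pad.
Only numpy, scipy, OpenCV 4.12 (cv2) and the standard library are available. Lean on these libraries where they do the work, as an engineer would, in place of code of your own. Each camera call takes 0.05 s, during which the arm holds its last target. There are 200 camera calls.

## Task

Pack the topping pots away: nest all the steel pots that stand on the bench inside the wide shallow pot, in size order, each standing on the floor of the next wider one. Swing the draining tray over by its handle so that the lid in it tumbles onto the landing plate with its knob up, and swing the tray back flat. Then set the lid, knob up, centred and level on the mouth of the innermost pot, without disturbing the jar, the can or the spatula.

Things in the scene. Friction and masses are not known exactly. Their poses are not given: they have to be found in the camera images.
- base_pot_mid (a point): plain steel pot, open on top, upright round straight wall 2.5 mm thick, weighted floor 5 mm thick; outer diameter 84 mm, height 32 mm; the wide shallow pot that all others go into; loose, heavy (0.45 kg); the point is on its axis, half-way up (16 mm above its underside), z along its axis towards the mouth
- pot_large_mid (a point): plain steel pot, open on top, upright round straight wall 2.5 mm thick, weighted floor 5 mm thick; outer diameter 68 mm, height 58 mm; may be absent (then None from the start); loose on the bench; the point is on its axis, half-way up (29 mm above its underside), z along its axis towards the mouth
- pot_medium_mid (a point): plain steel pot, open on top, upright round straight wall 2.5 mm thick, weighted floor 5 mm thick; outer diameter 56 mm, height 82 mm; may be absent (then None from the start); loose on the bench; the point is on its axis, half-way up (41 mm above its underside), z along its axis towards the mouth
- pot_small_mid (a point): plain steel pot, open on top, upright round straight wall 2.5 mm thick, weighted floor 5 mm thick; outer diameter 44 mm, height 106 mm; may be absent (then None from the start); loose on the bench; the point is on its axis, half-way up (53 mm above its underside), z along its axis towards the mouth
- pot_mini_mid (a point): plain steel pot, open on top, upright round straight wall 2.5 mm thick, weighted floor 5 mm thick; outer diameter 32 mm, height 130 mm; may be absent (then None from the start); loose on the bench; (at least three of the four loose pots are present); the point is on its axis, half-way up (65 mm above its underside), z along its axis towards the mouth
- lid_knob (a point): centre of the lid's black round knob (16 mm diameter, 30 mm long), on the axis of the lid, a steel disc 72 mm in diameter, 8 mm thick, about 0.12 kg; 15 mm from the face the knob stands on, 19 mm from the disc's mid-plane. z points from knob to disc (up when knob-down). At the start the lid lies in the tray, knob hanging through the tray's slot
- tray (a joint): hinge of the draining tray (aluminium, 0.3 kg): 0 = flat, on the robot's side of the hinge; grows as the handle is lifted and swung over; pi/2 = upright; stop at 2.1 rad, leaning over the landing plate. Little friction: let go, it falls to the side it leans. The lid slides to the hinge as the tray rises and topples onto the landing plate once the tray is 20 to 30 degrees past upright
- tray_handle (a point): middle of the tray's handle: round bar, 12 mm diameter, 80 mm long, along the hinge, 165 mm from the hinge line, 48 mm gap between bar and tray; turns with the tray. z: the tray floor's upward normal, x: from handle to hinge, y: along the bar. A gripper pointing down can hold it all the way: the bar turns between the fingers
- tray_hinge (a point): middle of the hinge line, 55 mm above the bench, fixed; y along the hinge, x level, towards the landing plate. The flat tray lies on the -x side, its floor's top at this height, 110 mm long, 96 mm wide inside, 24 mm slot along x, walls 14 mm high, open at the hinge; handle then at x -165, z -3 mm
- landing (a point): centre of the landing plate's upper face (104 mm along x, 108 mm along y inside 10 mm high lips, x as at the hinge), 50 mm above the bench, 56 mm beyond the hinge line; fixed to the rack
- jar_p (a point): jar, 64 mm diameter, 110 mm high, half-way up; leave alone
- can_p (a point): can, 70 mm diameter, 100 mm high, half-way up; leave alone
- spatula_grip (a point): grip of a spatula lying on the bench; leave alone
Mind the look-alikes: they are no part of the job. What is shaped like the part that bears pot_medium_mid but pink is not meant.

How it is judged:
On the way, in this order (a step that is already met when the one before it is completed fails the run):
1. the draining tray is swung up to upright (value of joint tray above 1.5 rad), for 0.05 s.
2. the lid lies knob up on the landing plate (angle between lid_knob's own z axis and vertical above 3 rad and horizontal distance between lid_knob and landing below 0.035 m and z of lid_knob in the frame of landing between 0.018 and 0.029 m), for 0.2 s.
At the end, for the whole second after the job is handed in: Pots nested upright on each other's floors (within 4 mm), centres of neighbouring sizes within 10 mm (20 mm where a size is missing); tray flat (below 0.12 rad); lid level, knob up (0.1 rad), on the innermost mouth, within 13 mm of the small pot's axis, or 18 mm of the medium pot's (horizontal distance between pot_large_mid and base_pot_mid below 0.01 m and z of pot_large_mid in the frame of base_pot_mid below 0.022 m and horizontal distance between pot_medium_mid and base_pot_mid below 0.02 m and z of pot_medium_mid in the frame of base_pot_mid below 0.039 m and horizontal distance between pot_medium_mid and pot_large_mid below 0.01 m and z of pot_medium_mid in the frame of pot_large_mid below 0.021 m and horizontal distance between pot_small_mid and pot_large_mid below 0.02 m and z of pot_small_mid in the frame of pot_large_mid below 0.038 m and horizontal distance between pot_small_mid and pot_medium_mid below 0.01 m and z of pot_small_mid in the frame of pot_medium_mid below 0.021 m and horizontal distance between pot_mini_mid and pot_medium_mid below 0.02 m and z of pot_mini_mid in the frame of pot_medium_mid below 0.038 m and horizontal distance between pot_mini_mid and pot_small_mid below 0.01 m and z of pot_mini_mid in the frame of pot_small_mid below 0.021 m and angle between each of base_pot_mid, pot_large_mid, pot_medium_mid, pot_small_mid, pot_mini_mid's own z axis and vertical below 0.1 rad and z of lid_knob in the frame of pot_small_mid above 0.07 m and horizontal distance between lid_knob and pot_small_mid below 0.018 m and z of lid_knob in the frame of pot_mini_mid between 0.082 and 0.095 m and horizontal distance between lid_knob and pot_mini_mid below 0.012 m and angle between lid_knob's own z axis and vertical above 3.04 rad and value of joint tray below 0.12 rad); the robot touches nothing.
It fails at once if the jar, the can or the spatula is disturbed (moved over 30 mm) (distance of any of jar_p, can_p, spatula_grip from where it was at the start of the episode above 0.03 m).
Of pot_large, pot_medium, pot_small, pot_mini only 3 to 4 are there at a start; the rules pass over those that are not, and their reading is None.
At some moment in a run one of pot_large, pot_medium may be knocked a few centimetres aside while the robot is not near it.
It also fails if it takes over 192 s, if anything falls off the work surface, if the arm or the gripper's body presses on something with over 40 N, if the wrist force passes 120 N, or if a joint passes its speed limit or range.

## Working session

There is one attempt and no reset: what is moved stays moved. The work goes in short steps, Python scripts to look and compute and a shell command to move; the robot and the scene stay as the last step left them, time stands still between calls to the robot, and variables do not carry over. Pictures are saved under pics/ and viewed, at most 14 in all, crops included, and the job is handed in when it is done.

```bash
ls; mkdir -p pics; cat > h.py <<'E'
import numpy as np, cv2
from bench import manip
from scipy.spatial.transform import Rotation as R
def shot(n,f=None):
    c=manip.camera(n)
    if f: cv2.imwrite('pics/'+f,c['pixels'][:,:,::-1])
    return c
def cloud(c):
    h,w=c['depth'].shape
    u,v=np.meshgrid(np.arange(w),np.arange(h))
    p=cv2.undistortPoints(np.stack([u,v],-1).reshape(-1,1,2).astype(np.float64),np.array(c['intrinsics']),np.array(c['distortion'])).reshape(h,w,2)
    d=c['depth'].astype(float)
    P=np.dstack([p*d[...,None],d])
    W=P@np.array(c['rotation']).T+np.array(c['origin'])
    W[d==0]=np.nan
    return W
def topdown(W,px,x0,x1,y0,y1,f,s=700):
    """height-max colour map; row=-x, col=-y"""
    pass
E
python3 - <<'E'
from h import *
import pickle
o=manip.get_obs();print(o['t'],o['tcp_pos'],o['orientation'],o['grip_width'])
for n in('scene','side'):
    c=shot(n,n+'1.png');pickle.dump(c,open(n+'1.pkl','wb'));print(n,np.round(c['origin'],3),np.round(c['rotation'],2).tolist())
E
```

```text
pics
0.0 [ 0.19417565 -0.61932191  0.22987638] [ 9.88476119e-01  1.51371064e-01 -2.56624885e-04 -1.30317240e-03] 0.08558206600874468
scene [1.166 0.242 0.962] [0.54, 0.78, -0.25, -0.18]
side [ 0.365 -0.704  0.873] [0.92, -0.15, 0.05, -0.37]
```

```bash
sed -i "s/np.array(c\['rotation'\]).T/R.from_quat(c['rotation']).as_matrix().T/" h.py
```

```text
(no output)
```

View pics/scene1.png

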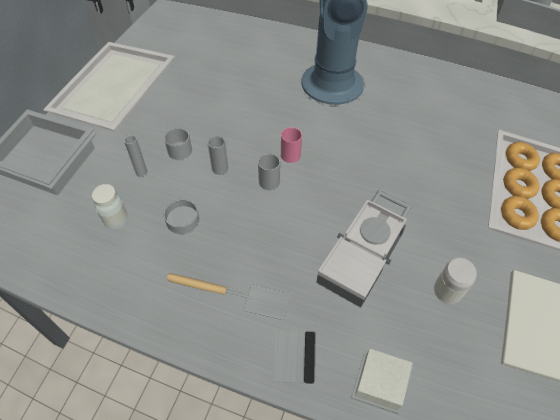

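View pics/side1.png

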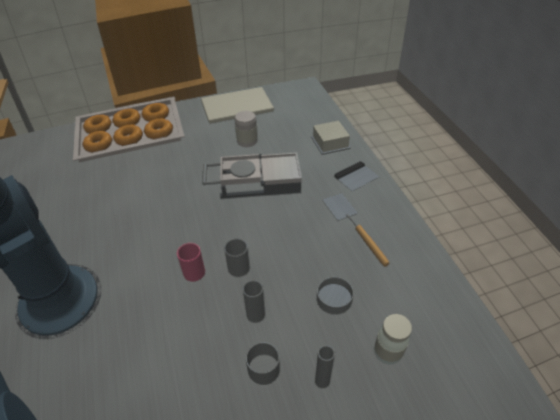

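The scene view shows mini (137,157), large (179,144), small (218,156) and medium steel (269,172). The base pot is at (182,217). The rack with tray and lid is at (365,245), jar (110,207), can (455,282), spatula (230,290). The pink (291,145) and steel (269,172) pots have the same shape, and the pink one is the decoy. The side view agrees: pink at (191,262), steel medium at (237,257).

```bash
cat >> h.py <<'E'
from scipy.optimize import least_squares
def rimfit(W,cx,cy,r,h,win=None):
    """centre of pot from points near the rim height around the guess"""
    p=W.reshape(-1,3);p=p[np.isfinite(p[:,0])]
    win=win or r+.03
    d=np.hypot(p[:,0]-cx,p[:,1]-cy)
    p=p[(d<win)&(p[:,2]>h*.35)&(p[:,2]<h+.01)]
    if len(p)<10:return None
    f=lambda c:np.minimum(abs(np.hypot(p[:,0]-c[0],p[:,1]-c[1])-r),abs(np.hypot(p[:,0]-c[0],p[:,1]-c[1])-r+.0025))
    best=min((least_squares(f,p[:,:2].mean(0)+np.array(o)*.01,loss='soft_l1',f_scale=.002) for o in((0,0),(1,0),(-1,0),(0,1),(0,-1))),key=lambda s:s.cost)
    return best.x,np.sqrt(np.mean(f(best.x)**2)),np.percentile(p[:,2],97),len(p)
E
python3 - <<'E'
from h import *
import pickle
px={'scene':dict(mini=(130,140),large=(178,152),small=(216,142),medium=(269,182),base=(182,228),pink=(291,150),jar=(107,192),can=(460,268),spat=(190,283),spat2=(268,302),lid=(376,230),landA=(354,268)),
'side':dict(mini=(325,352),large=(263,365),small=(254,290),medium=(237,262),base=(335,290),pink=(191,265),jar=(396,325),can=(245,118),lid=(242,168),spat=(372,245),spat2=(340,206))}
dim=dict(base=(.042,.032),large=(.034,.058),medium=(.028,.082),small=(.022,.106),mini=(.016,.130))
for n in px:
    W=cloud(pickle.load(open(n+'1.pkl','rb')))
    for k,(u,v) in px[n].items():
        q=np.nanmedian(W[v-2:v+3,u-2:u+3].reshape(-1,3),0)
        r=rimfit(W,q[0],q[1],*dim[k]) if k in dim else ''
        print(n,k,np.round(q,3),[np.round(a,4) for a in r] if r else r)
# rack
W=cloud(pickle.load(open('scene1.pkl','rb')))
im=cv2.imread('pics/scene1.png');cr=im[175:315,300:430]
cv2.imwrite('pics/rack.png',cv2.resize(cr,None,fx=4.2,fy=4.2,interpolation=cv2.INTER_CUBIC))
E
```

```text
scene mini [ 0.532 -0.389  0.116] [array([ 0.542 , -0.3788]), np.float64(0.0009), np.float64(0.1327), np.int64(383)]
scene large [ 0.463 -0.301  0.032] [array([ 0.4355, -0.3167]), np.float64(0.001), np.float64(0.0598), np.int64(472)]
scene small [ 0.437 -0.194  0.085] [array([ 0.4545, -0.1834]), np.float64(0.0009), np.float64(0.1088), np.int64(469)]
scene medium [ 0.475 -0.032  0.036] [array([ 0.4504, -0.0417]), np.float64(0.0008), np.float64(0.084), np.int64(572)]
scene base [ 0.675 -0.18   0.024] [array([ 0.6407, -0.2004]), np.float64(0.0008), np.float64(0.0351), np.int64(252)]
scene pink [ 0.366 -0.011  0.052] 
scene jar [ 0.694 -0.354  0.113] 
scene can [0.598 0.455 0.101] 
scene spat [ 0.797 -0.099  0.019] 
scene spat2 [0.77  0.08  0.004] 
scene lid [0.54  0.26  0.063] 
scene landA [0.648 0.238 0.052] 
side mini [ 0.547 -0.367  0.106] [array([ 0.5425, -0.3797]), np.float64(0.0006), np.float64(0.1317), np.int64(507)]
side large [ 0.436 -0.31   0.006] [array([ 0.4352, -0.3173]), np.float64(0.0007), np.float64(0.0597), np.int64(611)]
side small [ 0.461 -0.165  0.072] [array([ 0.4563, -0.1856]), np.float64(0.0007), np.float64(0.1083), np.int64(640)]
side medium [ 0.445 -0.068  0.059] [array([ 0.4504, -0.0435]), np.float64(0.0008), np.float64(0.0826), np.int64(615)]
side base [ 0.651 -0.182  0.006] [array([ 0.6406, -0.202 ]), np.float64(0.0013), np.float64(0.0346), np.int64(473)]
side pink [ 0.34  -0.048  0.064] 
side jar [ 0.699 -0.362  0.111] 
side can [0.601 0.446 0.101] 
side lid [0.54  0.253 0.064] 
side spat [ 0.788 -0.095  0.02 ] 
side spat2 [0.773 0.075 0.004]
```

View pics/rack.png

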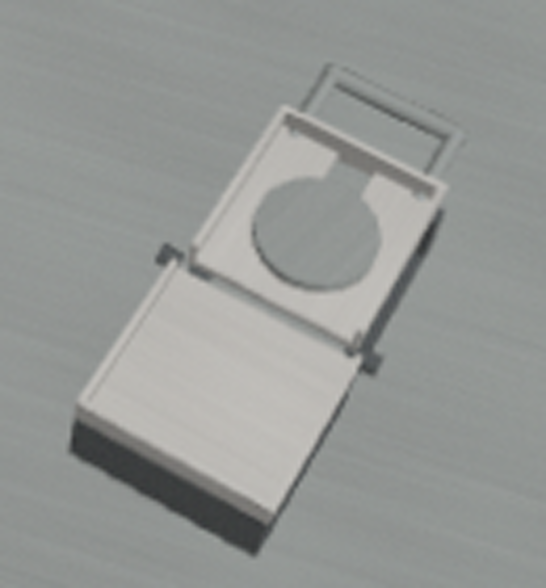

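Crop of the rack: handle bar runs (330,68)–(460,135), hinge pins are at (170,255) and (372,362), lid in tray near (315,235), landing plate around (220,390). Next I compute the rack frame.

```bash
python3 - <<'E'
from h import *
import pickle
for n in('scene','side'):
    c=pickle.load(open(n+'1.pkl','rb'));W=cloud(c);p=W.reshape(-1,3);p=p[np.isfinite(p[:,0])]
    im=c['pixels'].astype(int).reshape(-1,3)
    m=(p[:,0]>.36)&(p[:,0]<.76)&(p[:,1]>.1)&(p[:,1]<.40)&(p[:,2]>.035)&(p[:,2]<.09)
    q=p[m]; (c0,s,a)=cv2.minAreaRect(q[:,:2].astype(np.float32)*1000); print(n,'rect',c0,s,a)
    # frame: x axis = along long side away
    box=cv2.boxPoints((c0,s,a)); e=[box[1]-box[0],box[2]-box[1]]; ex=max(e,key=np.linalg.norm); ex/=np.linalg.norm(ex); ex*=np.sign(ex[0]); ey=np.array([-ex[1],ex[0]])
    print('yaw',np.degrees(np.arctan2(ex[1],ex[0])))
    L=(q[:,:2]*1000-np.array(c0)); lx=L@ex; ly=L@ey
    for b in np.arange(-150,160,10):
        k=(lx>b)&(lx<b+10)
        if k.sum(): print(int(b),k.sum(),np.round([ly[k].min(),ly[k].max(),np.percentile(q[k,2],10)*1e3,q[k,2].max()*1e3]).tolist())
    lid=0
E
```

```text
scene rect (564.090576171875, 250.53341674804688) (132.99049377441406, 281.5477294921875) 77.90083312988281
yaw -12.099165
-150 8 [-36.0, 27.0, 58.0, 59.0]
-140 147 [-46.0, 44.0, 53.0, 63.0]
-130 38 [-45.0, 46.0, 54.0, 62.0]
-120 27 [-45.0, 46.0, 55.0, 61.0]
-110 26 [-43.0, 46.0, 55.0, 62.0]
-100 6 [-41.0, 43.0, 58.0, 68.0]
-90 277 [-51.0, 57.0, 55.0, 75.0]
-80 130 [-51.0, 57.0, 53.0, 72.0]
-70 105 [-51.0, 53.0, 55.0, 72.0]
-60 136 [-51.0, 53.0, 55.0, 73.0]
-50 143 [-51.0, 53.0, 55.0, 73.0]
-40 165 [-51.0, 53.0, 55.0, 74.0]
-30 159 [-51.0, 53.0, 56.0, 75.0]
-20 172 [-51.0, 52.0, 55.0, 72.0]
-10 183 [-51.0, 52.0, 55.0, 73.0]
0 197 [-52.0, 52.0, 54.0, 72.0]
10 181 [-52.0, 51.0, 54.0, 73.0]
20 177 [-66.0, 65.0, 52.0, 73.0]
30 205 [-66.0, 66.0, 49.0, 66.0]
40 196 [-57.0, 57.0, 49.0, 65.0]
50 209 [-58.0, 57.0, 49.0, 65.0]
60 197 [-58.0, 57.0, 49.0, 64.0]
70 200 [-58.0, 57.0, 49.0, 64.0]
80 209 [-58.0, 57.0, 49.0, 64.0]
90 213 [-58.0, 57.0, 49.0, 65.0]
100 214 [-58.0, 57.0, 49.0, 64.0]
110 221 [-57.0, 57.0, 49.0, 64.0]
120 197 [-58.0, 57.0, 49.0, 63.0]
130 367 [-58.0, 57.0, 39.0, 67.0]
140
[... 383 characters left out ...]
1.0]
-70 80 [-54.0, 57.0, 53.0, 72.0]
-60 92 [-52.0, 55.0, 53.0, 73.0]
-50 104 [-53.0, 57.0, 54.0, 73.0]
-40 98 [-52.0, 54.0, 57.0, 73.0]
-30 97 [-53.0, 56.0, 57.0, 71.0]
-20 102 [-53.0, 56.0, 57.0, 73.0]
-10 99 [-52.0, 55.0, 56.0, 72.0]
0 96 [-52.0, 57.0, 55.0, 72.0]
10 101 [-51.0, 55.0, 54.0, 73.0]
20 77 [-68.0, 68.0, 53.0, 71.0]
30 104 [-65.0, 67.0, 47.0, 63.0]
40 117 [-59.0, 60.0, 45.0, 62.0]
50 107 [-59.0, 60.0, 47.0, 62.0]
60 117 [-60.0, 59.0, 46.0, 62.0]
70 110 [-60.0, 60.0, 47.0, 64.0]
80 114 [-59.0, 62.0, 46.0, 62.0]
90 105 [-60.0, 60.0, 47.0, 62.0]
100 118 [-58.0, 60.0, 46.0, 64.0]
110 105 [-61.0, 61.0, 47.0, 62.0]
120 114 [-59.0, 61.0, 46.0, 62.0]
130 119 [-59.0, 58.0, 48.0, 64.0]
```

```bash
cat >> h.py <<'E'
def to(x,y,z,yaw=-12.2):
    """units (2 cm) in tool x,y,z, and turn (10 deg) about tool z for tool-y heading yaw"""
    o=manip.get_obs();r=R.from_quat(o['orientation']);m=r.as_matrix()
    a=np.degrees(np.arctan2(m[1,1],m[0,1]));d=(yaw-a+90)%180-90
    t=m.T@(np.array([x,y,z])-o['tcp_pos'])/.02
    print('t %.2f'%o['t'],'tcp',np.round(o['tcp_pos'],4),'yaw %.1f tilt %.1f'%(a,np.degrees(np.arccos(-m[2,2]))),'F',np.round(o['force'],1),'w %.4f g %.0f'%(o['grip_width'],o['grasp_force']),'need',np.round(t,2),'turn %.2f'%(-d/10), 'q7 %.2f'%o['joint_positions'][6])
E
python3 -m creep '[[0,0,0.5,0,0,0,-1],[0,0,0,0,0,0,-1],[0,0,0,0,0,0,-1],[0,0,0,0,0,0,-1],[0,0,0,0,0,0,-1],[0,0,0,0,0,0,-1],[0,0,0,0,0,0,0]]' 40
python3 -c "
from h import *
to(.431,.2775,.12)"
```

```text
t: 0.98
tcp_pos: [0.1972, -0.6293, 0.2305]
orientation: [0.781, 0.624, 0.0, -0.001]
force: [0.3, -0.2, -0.0]
grip_width: 0.0426
grasp_force: 0.0
t 0.97 tcp [ 0.1972 -0.6293  0.2305] yaw -12.7 tilt 0.1 F [ 0.3 -0.2 -0. ] w 0.0426 g 0 need [46.8   1.43  5.59] turn -0.05 q7 0.94
```

```bash

python3 -m creep '[[0,1,1,0,0,0,0],[0,1,1,0,0,0,0],[0,1,1,0,0,0,0],[0,1,0.5,0,0,0,0],[0,1,0,0,0,0,0],[0,1,0,0,0,0,0],[0,1,0,0,0,0,0],[0,1,0,0,0,0,0]]' >/dev/null
python3 -m creep '[[0,1,0,0,0,0,0],[0,1,0,0,0,0,0],[0,1,0,0,0,0,0],[0,1,0,0,0,0,0],[0,1,0,0,0,0,0],[0,1,0,0,0,0,0],[0,1,0,0,0,0,0],[0,1,0,0,0,0,0]]' >/dev/null
python3 -m creep '[[0,1,0,0,0,0,0],[0,1,0,0,0,0,0],[0,1,0,0,0,0,0],[0,1,0,0,0,0,0],[0,1,0,0,0,0,0],[0,1,0,0,0,0,0],[0,1,0,0,0,0,0],[0,1,0,0,0,0,0]]' >/dev/null
python3 -m creep '[[0,1,0,0,0,0,0],[0,1,0,0,0,0,0],[0,1,0,0,0,0,0],[0,1,0,0,0,0,0],[0,1,0,0,0,0,0],[0,1,0,0,0,0,0],[0,1,0,0,0,0,0],[0,1,0,0,0,0,0]]' >/dev/null
python3 -m creep '[[0,1,0,0,0,0,0],[0,1,0,0,0,0,0],[0,1,0,0,0,0,0],[0,1,0,0,0,0,0],[0,1,-0.5,0,0,0,0],[0,1,-0.5,0,0,0,0],[0,1,-0.5,0,0,0,0],[0,1,-0.5,0,0,0,0]]' >/dev/null
python3 -m creep '[[0,1,0,0,0,0,0],[0,1,0,0,0,0,0],[0,1,0,0,0,0,0],[0,1,0,0,0,0,0],[0,0,0,0,0,0,0],[0,0,0,0,0,0,0]]'
python3 - <<'E'
from h import *
to(.431,.2775,.12)
c=shot('wrist','w1.png');W=cloud(c);print(c['origin'])
p=W.reshape(-1,3);p=p[(p[:,2]>.045)&(p[:,2]<.066)&(p[:,0]>.35)&(p[:,0]<.47)&(p[:,1]>.2)&(p[:,1]<.35)]
print(len(p),p.min(0),p.max(0))
E
```

```text
t: 6.72
tcp_pos: [0.4181, 0.2219, 0.231]
orientation: [0.78, 0.625, -0.001, 0.0]
force: [-0.0, -0.9, 0.0]
grip_width: 0.0426
grasp_force: 0.0
t 6.72 tcp [0.4181 0.2219 0.231 ] yaw -12.6 tilt 0.1 F [-0.  -0.9  0. ] w 0.0426 g 0 need [2.86 0.02 5.55] turn -0.04 q7 -0.90
[0.43454294 0.29517243 0.37465523]
2366 [0.41792716 0.21414372 0.04565948] [0.46997748 0.32385118 0.06577961]
```

View pics/w1.png

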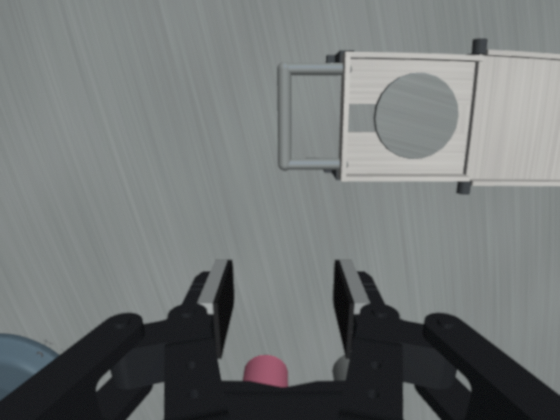

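The wrist view shows the bar upright at column 286, rows 68–168. The tray spans (345–475, 52–182) with the lid at (417,115).

```bash
python3 - <<'E'
from h import *
W=cloud(shot('wrist'))
for v in (80,95,118,140,155):
    print(np.round(np.nanmedian(W[v-2:v+3,284:288].reshape(-1,3),0),4))
q=W[75:160,470:477]; 
for v in(46,188):print('pin',np.round(np.nanmedian(W[v-2:v+3,[480 if v<100 else 464]].reshape(-1,3),0),4))
to(.431,.2775,.12)
E
```

```text
[0.44   0.3084 0.0588]
[0.4374 0.2967 0.0586]
[0.4333 0.2784 0.0589]
[0.4293 0.2604 0.059 ]
[0.4265 0.2477 0.0583]
pin [0.6046 0.303  0.0582]
pin [0.5784 0.1842 0.0589]
t 6.83 tcp [0.4184 0.2214 0.2311] yaw -12.7 tilt 0.1 F [-0.2 -0.   0.4] w 0.0427 g 0 need [ 2.88 -0.    5.55] turn -0.05 q7 -0.90
```

```bash

python3 -m creep '[[0,1,0.1,0.5,0,0,0],[0,1,0,0.5,0,0,0],[0,0.9,0,0.9,0,0,0],[0,0,0,1,0,0,0],[0,0,0,1,0,0,0],[0,0,0,1,0,0,0],[0,0,0,1,0,0,0],[0,0,0,1,0,0,0]]' >/dev/null
python3 -m creep '[[0,0,0,1,0,0,0],[0,0,0,1,0,0,0],[0,0,0,1,0,0,0],[0,0,0,0,0,0,0],[0,0,0,0,0,0,0]]' >/dev/null
python3 -c "
from h import *
to(.4333,.278,.0335)"
```

```text
t 8.45 tcp [0.4334 0.2792 0.0335] yaw -12.6 tilt 0.0 F [ 0.5  0.6 -0.7] w 0.0428 g 0 need [-0.06  0.01  0.  ] turn -0.04 q7 -1.32
```

```bash

python3 -m creep '[[-1,0,0,0,0,0,0],[-1,0,0,0,0,0,0],[-1,0,0,0,0,0,0],[-1,0,0,0,0,0,0],[-1,0,0,0,0,0,0]]' 25
python3 -m creep '[[-1,0,0.037,-0.934,0,0,0],[-1,0,0.142,-0.924,0,0,0],[-1,0,0.246,-0.902,0,0,0],[-1,0,0.346,-0.868,0,0,0],[-1,0,0.443,-0.824,0,0,0],[-1,0,0.533,-0.768,0,0,0],[-1,0,0.617,-0.703,0,0,0],[-1,0,0.692,-0.629,0,0,0]]'
python3 -m creep '[[-1,0,0.759,-0.546,0,0,0],[-1,0,0.816,-0.457,0,0,0],[-1,0,0.862,-0.362,0,0,0],[-1,0,0.898,-0.262,0,0,0],[-1,0,0.921,-0.158,0,0,0],[-1,0,0.933,-0.053,0,0,0],[-1,0,0,0,0,0,0],[-1,0,0,0,0,0,0]]'
```

```text
t: 9.07
tcp_pos: [0.4319, 0.2796, 0.0341]
orientation: [0.78, 0.626, -0.0, -0.0]
force: [-3.8, -0.3, 5.7]
grip_width: 0.0115
grasp_force: 24.6
t: 10.07
tcp_pos: [0.4875, 0.2674, 0.1668]
orientation: [0.779, 0.626, -0.004, -0.002]
force: [-12.4, 1.4, 8.2]
grip_width: 0.0108
grasp_force: 24.8
t: 11.08
tcp_pos: [0.596, 0.2435, 0.2045]
orientation: [0.78, 0.625, 0.003, 0.001]
force: [0.7, 1.3, 7.3]
grip_width: 0.0107
grasp_force: 26.0
```

```bash

python3 -m creep '[[-1,0,0.467,-0.013,0,0,0],[-1,0,0.466,-0.04,0,0,0],[-1,0,0.46,-0.07,0,0,0],[-1,0,0.46,-0.09,0,0,0],[-1,0,0.45,-0.12,0,0,0],[-1,0,0.44,-0.145,0,0,0],[-1,0,0.435,-0.17,0,0,0],[-1,0,0,0,0,0,0]]' >/dev/null
python3 - <<'E'
from h import *
to(.433,.278,.0335);shot('scene','s2.png')
E
sleep 0
```

```text
t 12.07 tcp [0.6437 0.2316 0.1995] yaw -12.2 tilt 1.7 F [ -6.4  11.5 -28.4] w 0.0110 g 25 need [  0.11 -10.54   8.6 ] turn 0.00 q7 -0.92
```

```bash

python3 -m creep '[[-1,0,0,0.4,0,0,0],[-1,0,0,0.4,0,0,0],[-1,0,0,0.3,0,0,0],[-1,0,0,0,0,0,0]]'
python3 - <<'E'
from h import *
to(.433,.278,.0335);shot('scene','s3.png')
E
```

```text
t: 12.62
tcp_pos: [0.6579, 0.2287, 0.1932]
orientation: [0.781, 0.625, 0.002, 0.001]
force: [1.1, 3.5, 1.7]
grip_width: 0.0109
grasp_force: 27.6
t 12.62 tcp [0.6579 0.2287 0.1932] yaw -12.7 tilt 0.2 F [1.1 3.5 1.7] w 0.0109 g 28 need [ -0.07 -11.54   7.95] turn -0.05 q7 -0.93
```

View pics/s3.png

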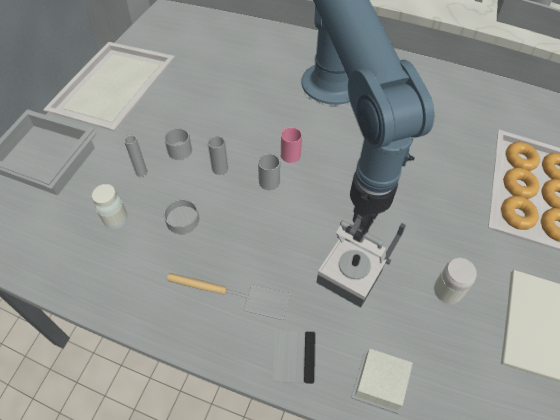

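The lid already lies knob up on the plate, with the knob at (355,259). Swinging the tray back.

```bash

python3 -m creep '[[-1,0,-0.859,-0.32,0,0,0],[-1,0,-0.889,-0.223,0,0,0],[-1,0,-0.909,-0.123,0,0,0],[-1,0,-0.917,-0.021,0,0,0],[-1,0,-0.913,0.082,0,0,0],[-1,0,-0.899,0.182,0,0,0],[-1,0,-0.873,0.281,0,0,0],[-1,0,-0.836,0.376,0,0,0]]' | grep -A9 force
python3 -m creep '[[-1,0,-0.79,0.466,0,0,0],[-1,0,-0.734,0.55,0,0,0],[-1,0,-0.668,0.629,0,0,0],[-1,0,-0.594,0.699,0,0,0],[-1,0,-0.513,0.76,0,0,0],[-1,0,-0.425,0.812,0,0,0],[-1,0,-0.333,0.855,0,0,0],[-1,0,-0.236,0.886,0,0,0]]' | grep -A9 force
python3 -m creep '[[-1,0,-0.13,0.907,0,0,0],[-1,0,-0.03,0.916,0,0,0],[-1,0,0,0.05,0,0,0],[-1,0,0,0,0,0,0]]'
python3 - <<'E'
from h import *
to(.4333,.278,.0335)
E
```

```text
force: [3.9, 2.7, -1.3]
grip_width: 0.0107
grasp_force: 27.4
force: [4.7, -3.3, -1.5]
grip_width: 0.011
grasp_force: 26.4
t: 15.18
tcp_pos: [0.4318, 0.2793, 0.0374]
orientation: [0.781, 0.625, 0.0, 0.001]
force: [0.2, -4.1, 8.6]
grip_width: 0.0109
grasp_force: 29.3
t 15.18 tcp [0.4318 0.2793 0.0374] yaw -12.7 tilt 0.1 F [ 0.2 -4.1  8.6] w 0.0109 g 29 need [-0.05  0.09  0.2 ] turn -0.05 q7 -1.32
```

```bash

python3 -m creep '[[-1,0,0,0.15,0,0,0],[0,0,0,0,0,0,0],[0,0,0,0,0,0,0],[0,0,0,0,0,0,0],[0,0,0,-1,0,0,0],[0,0,0,-1,0,0,0],[0,0,0,-1,0,0,0],[0,0,0,-1,0,0,0]]' >/dev/null
python3 -m creep '[[0,0,0,-1,0,0,0],[0,0,0,-1,0,0,0],[0,0,0,-1,0,0,0],[0,0,0,-1,0,0,0],[0,0,0,-1,0,0,0],[0,0,0,-1,0,0,0],[0,0,0,-1,0,0,0],[0,0,0,0,0,0,0]]' >/dev/null
cat >> h.py <<'E'
dim=dict(base=(.042,.032),large=(.034,.058),medium=(.028,.082),small=(.022,.106),mini=(.016,.130))
G=dict(mini=(.542,-.379),large=(.435,-.317),small=(.4555,-.1845),medium=(.4504,-.0425),base=(.6406,-.201))
def pots(cams=('scene','side'),names=None,G=G):
    for n in cams:
        W=cloud(shot(n,n+'_l.png'))
        for k in names or G:
            r=rimfit(W,*G[k],*dim[k])
            print(n,k,r and (np.round(r[0],4),'rms %.4f top %.3f n %d'%r[1:]))
E
python3 - <<'E'
from h import *
pots()
to(.4353,-.317,.20)
W=cloud(shot('scene'));p=W.reshape(-1,3)
k=p[(np.hypot(p[:,0]-.6473,p[:,1]-.2308)<.05)&(p[:,2]>.078)&(p[:,2]<.1)];print('knob',len(k),k.mean(0) if len(k) else '',k[:,2].max() if len(k) else '')
t=p[(np.hypot(p[:,0]-.433,p[:,1]-.278)<.03)&(p[:,2]>.03)&(p[:,2]<.15)];print('handle',len(t),t[:,2].max())
E
```

```text
scene mini (array([ 0.5426, -0.379 ]), 'rms 0.0009 top 0.132 n 384')
scene large (array([ 0.4351, -0.3165]), 'rms 0.0010 top 0.060 n 505')
scene small (array([ 0.4547, -0.1836]), 'rms 0.0009 top 0.108 n 475')
scene medium (array([ 0.4501, -0.0417]), 'rms 0.0008 top 0.084 n 572')
scene base (array([ 0.6404, -0.2005]), 'rms 0.0016 top 0.035 n 420')
side mini (array([ 0.5425, -0.3798]), 'rms 0.0007 top 0.132 n 507')
side large (array([ 0.435 , -0.3177]), 'rms 0.0007 top 0.060 n 611')
side small (array([ 0.4556, -0.1838]), 'rms 0.0007 top 0.108 n 635')
side medium (array([ 0.4503, -0.0437]), 'rms 0.0008 top 0.083 n 607')
side base (array([ 0.6404, -0.202 ]), 'rms 0.0009 top 0.035 n 474')
t 17.27 tcp [0.4306 0.2789 0.2536] yaw -12.6 tilt 0.0 F [-0.2 -0.4 -1.5] w 0.0427 g 0 need [-29.03   6.73   2.69] turn -0.04 q7 -1.05
knob 51 [0.64318106 0.23654141 0.08703857] 0.09317766315777276
handle 120 0.06282991375250313
```

```bash

python3 -m creep '[[1,-1,0.3,0,0,0,0],[1,-1,0.3,0,0,0,0],[1,-1,0.3,0,0,0,0],[1,-1,0.3,0,0,0,0],[1,-1,0.3,0,0,0,0],[1,-1,0.3,0,0,0,0],[1,-1,0.3,0,0,0,0],[1,-1,0.3,0,0,0,0]]' >/dev/null
python3 -m creep '[[1,-1,0.2,0,0,0,0],[1,-1,0.2,0,0,0,0],[1,-1,0.2,0,0,0,0],[1,-1,0.2,0,0,0,0],[1,-1,0.2,0,0,0,0],[1,-1,0.2,0,0,0,0],[1,-1,0.2,0,0,0,0],[1,-1,0.2,0,0,0,0]]' >/dev/null
python3 -m creep '[[1,-1,0.2,0,0,0,0],[1,-1,0.2,0,0,0,0],[1,-1,0.2,0,0,0,0],[1,-1,0.2,0,0,0,0],[1,-1,0.2,0,0,0,0],[1,-1,0.2,0,0,0,0],[1,-1,0.2,0,0,0,0],[1,-1,0.2,0,0,0,0]]' >/dev/null
python3 -m creep '[[1,-1,0.2,0,0,0,0],[1,-1,0.2,0,0,0,0],[1,-1,0.2,0,0,0,0],[1,-1,0.2,0,0,0,0],[1,-1,0.2,0,0,0,0],[1,0,0.1,1,0,0,0],[1,0,0,1,0,0,0],[1,0,0,0,0,0,0]]' >/dev/null
python3 - <<'E'
from h import *
to(.4353,-.317,.03)
pots(('scene','side','wrist'),['large','base'])
E
```

```text
t 21.32 tcp [ 0.4337 -0.3158  0.2119] yaw -12.6 tilt 0.2 F [0.1 0.4 0.9] w 0.0853 g 0 need [-0.06  0.12  9.1 ] turn -0.04 q7 0.23
scene large (array([ 0.4352, -0.3168]), 'rms 0.0011 top 0.060 n 508')
scene base (array([ 0.6408, -0.2005]), 'rms 0.0009 top 0.035 n 427')
side large (array([ 0.4353, -0.3177]), 'rms 0.0007 top 0.060 n 604')
side base (array([ 0.6403, -0.202 ]), 'rms 0.0007 top 0.034 n 472')
wrist large (array([ 0.4359, -0.317 ]), 'rms 0.0006 top 0.060 n 2120')
wrist base (array([ 0.6411, -0.2012]), 'rms 0.0005 top 0.034 n 1768')
```

```bash

python3 -m creep '[[1,-0.06,0.12,1,0,0,0],[1,0,0,1,0,0,0],[1,0,0,1,0,0,0],[1,0,0,1,0,0,0],[1,0,0,1,0,0,0],[1,0,0,1,0,0,0],[1,0,0,1,0,0,0],[1,0,0,1,0,0,0]]' >/dev/null
python3 -m creep '[[1,0,0,1,0,0,0],[1,0,0,0,0,0,0],[-1,0,0,0,0,0,0],[-1,0,0,0,0,0,0],[-1,0,0,0,0,0,0],[-1,0,0,0,0,0,0],[-1,0,0,0,0,0,0]]' 50 >/dev/null
python3 -c "
from h import *
to(.4353,-.317,.15)"
python3 -m creep '[[-1,0,0,-1,0,0,0],[-1,0,0,-1,0,0,0],[-1,0,0,-1,0,0,0],[-1,0,0,-1,0,0,0],[-1,0,0,-1,0,0,0],[-1,0,0,0,0,0,0]]' >/dev/null
python3 -c "
from h import *
to(.6408,-.2012,.132)
pots(('wrist',),['base'])"
```

```text
t 23.35 tcp [ 0.4382 -0.3184  0.0348] yaw -12.6 tilt 0.1 F [ 0.7 -0.4  5.8] w 0.0655 g 56 need [ 0.03 -0.15 -5.76] turn -0.04 q7 0.09
t 24.10 tcp [ 0.4388 -0.3187  0.1364] yaw -12.6 tilt 0.3 F [-1.   0.4 -1.8] w 0.0658 g 57 need [7.94 8.57 0.24] turn -0.04 q7 0.17
wrist base (array([ 0.6411, -0.2013]), 'rms 0.0005 top 0.034 n 1365')
```

```bash

python3 -m creep '[[-1,0.9,1,0,0,0,0],[-1,1,1,0,0,0,0],[-1,1,1,0,0,0,0],[-1,1,1,0,0,0,0],[-1,1,1,0,0,0,0],[-1,1,1,0,0,0,0],[-1,1,1,0,0,0,0],[-1,1,1,0,0,0,0]]' >/dev/null
python3 -m creep '[[-1,0,0.57,0,0,0,0],[-1,0,0,0,0,0,0],[-1,0,0,0,0,0,0]]' >/dev/null
cat >> h.py <<'E'
def held(k,cams=('scene','side')):
    """centre of the pot held in the gripper, from its wall below the fingers"""
    o=manip.get_obs();x,y,z=o['tcp_pos'];r,h=dim[k]
    for n in cams:
        p=cloud(shot(n,n+'_l.png')).reshape(-1,3);p=p[np.isfinite(p[:,0])]
        p=p[(np.hypot(p[:,0]-x,p[:,1]-y)<r+.012)&(p[:,2]<z-.004)&(p[:,2]>z-h+.03)]
        if len(p)<20: print(n,len(p));continue
        f=lambda c:np.hypot(p[:,0]-c[0]-c[2]*(p[:,2]-z),p[:,1]-c[1]-c[3]*(p[:,2]-z))-r
        s=least_squares(f,[x,y,0,0],loss='soft_l1',f_scale=.001)
        g=lambda c:np.hypot(p[:,0]-c[0],p[:,1]-c[1])-r
        s2=least_squares(g,[x,y],loss='soft_l1',f_scale=.001)
        print(n,k,len(p),'upright fit',np.round(s2.x,4),'rms %.4f'%np.sqrt(np.mean(g(s2.x)**2)),'tilted',np.round(s.x,3),'lowest',p[:,2].min())
E
python3 -c "
from h import *
to(.6408,-.2012,.040)
held('large')"
```

```text
t 25.52 tcp [ 0.6373 -0.2029  0.133 ] yaw -12.7 tilt 0.1 F [-0.6  0.5 -1.4] w 0.0658 g 57 need [0.13 0.16 4.65] turn -0.05 q7 -0.19
scene large 373 upright fit [ 0.6374 -0.2012] rms 0.0042 tilted [ 0.636 -0.202 -0.076 -0.074] lowest 0.1050205004764776
side large 443 upright fit [ 0.6357 -0.2033] rms 0.0049 tilted [ 0.638 -0.202  0.146  0.071] lowest 0.10500431824182443
```

```bash

python3 -m creep '[[-1,0.13,0.16,0,0,0,0],[-1,0,0,1,0,0,0],[-1,0,0,1,0,0,0],[-1,0,0,0.8,0,0,0],[-1,0,0,0,0,0,0]]' >/dev/null
python3 -c "
from h import *
to(.6408,-.2012,.040)
pots(('side','scene'),['base'])
held('large')"
```

```text
t 26.25 tcp [ 0.6402 -0.1986  0.0745] yaw -12.6 tilt 0.3 F [-0.3  0.1 -0.8] w 0.0651 g 56 need [-0.12  0.07  1.72] turn -0.04 q7 -0.22
side base (array([ 0.6404, -0.2019]), 'rms 0.0021 top 0.041 n 286')
scene base (array([ 0.6405, -0.2004]), 'rms 0.0009 top 0.035 n 233')
scene large 322 upright fit [ 0.6425 -0.197 ] rms 0.0047 tilted [ 0.642 -0.199 -0.042 -0.111] lowest 0.04930352897117041
side large 430 upright fit [ 0.6419 -0.2003] rms 0.0059 tilted [ 0.643 -0.198  0.093  0.168] lowest 0.04934019218433383
```

```bash
python3 -c "
import cv2
a=cv2.imread('pics/side_l.png')[200:390,240:440];b=cv2.imread('pics/scene_l.png')[110:300,100:300]
import numpy as np
cv2.imwrite('pics/c1.png',cv2.resize(np.hstack([a,b]),None,fx=2,fy=2))"
```

```text
(no output)
```

View pics/c1.png

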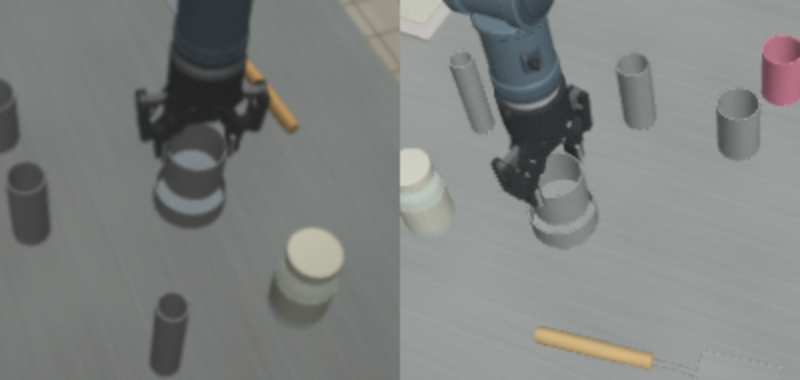

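The pot is held upright above the base pot in both views. Lowering it.

```bash

python3 -m creep '[[-1,-0.12,0.07,0.5,0,0,0],[-1,0,0,0.5,0,0,0],[-1,0,0,0.4,0,0,0],[-1,0,0,0.2,0,0,0],[-1,0,0,0.1,0,0,0],[-1,0,0,0,0,0,0]]' >/dev/null
python3 -c "
from h import *
to(.6408,-.2012,.040)"
```

```text
t 27.20 tcp [ 0.6435 -0.2016  0.0438] yaw -12.6 tilt 0.0 F [ 0.7  0.7 -1.7] w 0.0654 g 57 need [-0.01 -0.14  0.19] turn -0.04 q7 -0.24
```

```bash

python3 -m creep '[[-1,0,-0.14,0.15,0,0,0],[-1,0,0,0.15,0,0,0],[-1,0,0,0,0,0,0]]' >/dev/null
python3 -c "
from h import *
to(.6408,-.2012,.040)"
```

```text
t 27.57 tcp [ 0.6406 -0.2011  0.0399] yaw -12.6 tilt 0.1 F [-5.   1.   7.5] w 0.0653 g 57 need [-0.    0.01 -0.01] turn -0.04 q7 -0.24
```

```bash

python3 -m creep '[[0.9,0,0,0,0,0,0],[0.9,0,0,0,0,0,0],[0.9,0,0,0,0,0,0],[0.9,0,0,-0.5,0,0,0],[0.9,0,0,-1,0,0,0],[0.9,0,0,-1,0,0,0],[0.9,0,0,-1,0,0,0],[0.9,0,0,-1,0,0,0]]' >/dev/null
python3 -m creep '[[0.9,0,0,-1,0,0,0],[0.9,0,0,-1,0,0,0],[0.9,0,0,-1,0,0,0],[0.9,0,0,-1,0,0,0],[0.9,0,0,0,0,0,0]]' >/dev/null
cat >> h.py <<'E'
def nest(k,z0,cams=('scene','side','wrist'),c=(.6408,-.2012)):
    """pot k in nest, its underside at z0: fit rim zone"""
    r,h=dim[k]
    for n in cams:
        p=cloud(shot(n,n+'_l.png')).reshape(-1,3);p=p[np.isfinite(p[:,0])];d=np.hypot(p[:,0]-c[0],p[:,1]-c[1])
        p=p[(d<r+.02)&(p[:,2]>z0+h-.022)&(p[:,2]<z0+h+.01)]
        if len(p)<20: print(n,k,len(p));continue
        f=lambda q:np.minimum(abs(np.hypot(p[:,0]-q[0],p[:,1]-q[1])-r),abs(np.hypot(p[:,0]-q[0],p[:,1]-q[1])-r+.0025))
        s=least_squares(f,c,loss='soft_l1',f_scale=.001)
        print(n,k,np.round(s.x,4),'rms %.4f top %.4f (want %.3f) n %d'%(np.sqrt(np.mean(f(s.x)**2)),np.percentile(p[:,2],95),z0+h,len(p)))
E
python3 -c "
from h import *
nest('large',.005)
pots(('scene','side'),['medium','base'])
to(.4504,-.0425,.2)"
```

```text
scene large [ 0.64   -0.1996] rms 0.0008 top 0.0654 (want 0.063) n 386
side large [ 0.6403 -0.201 ] rms 0.0007 top 0.0652 (want 0.063) n 426
wrist large [ 0.6415 -0.2007] rms 0.0006 top 0.0647 (want 0.063) n 1709
scene medium (array([ 0.4505, -0.0419]), 'rms 0.0008 top 0.084 n 577')
scene base (array([ 0.6439, -0.1978]), 'rms 0.0069 top 0.041 n 582')
side medium (array([ 0.4504, -0.0437]), 'rms 0.0008 top 0.083 n 612')
side base (array([ 0.6381, -0.206 ]), 'rms 0.0071 top 0.040 n 714')
t 29.45 tcp [ 0.6398 -0.201   0.2063] yaw -12.6 tilt 0.1 F [ 0.3 -0.1 -0.8] w 0.0815 g 0 need [  5.67 -10.97   0.34] turn -0.04 q7 -0.17
```

```bash

python3 -m creep '[[0.9,0.5,-1,0,0,0,0],[0.9,0.5,-1,0,0,0,0],[0.9,0.5,-1,0,0,0,0],[0.9,0.5,-1,0,0,0,0],[0.9,0.5,-1,0,0,0,0],[0.9,0.5,-1,0,0,0,0],[0.9,0.5,-1,0,0,0,0],[0.9,0.5,-1,0,0,0,0]]' >/dev/null
python3 -m creep '[[0.75,0.5,-1,0,0,0,0],[0.75,0.6,-1,0,0,0,0],[0.75,0.57,-0.97,0,0,0,0],[0.75,0,0,0,0,0,0],[0.75,0,0,0,0,0,0]]' >/dev/null
python3 -c "
from h import *
pots(('scene','side','wrist'),['medium'])
to(.4507,-.0427,.056)"
```

```text
scene medium (array([ 0.4504, -0.0417]), 'rms 0.0009 top 0.084 n 577')
side medium (array([ 0.4503, -0.0438]), 'rms 0.0008 top 0.083 n 615')
wrist medium (array([ 0.4508, -0.0419]), 'rms 0.0005 top 0.084 n 2650')
t 31.23 tcp [ 0.4519 -0.0433  0.2078] yaw -12.7 tilt 0.0 F [-0.  -0.5 -0.5] w 0.0746 g 0 need [ 0.01 -0.07  7.59] turn -0.05 q7 -0.26
```

```bash

python3 -m creep '[[0.75,0.03,-0.07,1,0,0,0],[0.75,0,0,1,0,0,0],[0.75,0,0,1,0,0,0],[0.75,0,0,1,0,0,0],[0.75,0,0,1,0,0,0],[0.75,0,0,1,0,0,0],[0.75,0,0,1,0,0,0],[0.75,0,0,0.6,0,0,0]]' >/dev/null
python3 -m creep '[[0.75,0,0,0,0,0,0],[-1,0,0,0,0,0,0],[-1,0,0,0,0,0,0],[-1,0,0,0,0,0,0],[-1,0,0,0,0,0,0],[-1,0,0,0,0,0,0],[-1,0,0,0,0,0,0]]' 50 >/dev/null
python3 -c "
from h import *
to(.4508,-.0422,.056)"
python3 -m creep '[[-1,0,0,-0.5,0,0,0],[-1,0,0,-1,0,0,0],[-1,0,0,-1,0,0,0],[-1,0,0,-1,0,0,0],[-1,0,0,-1,0,0,0],[-1,0,0,-1,0,0,0],[-1,0,0,-0.5,0,0,0],[-1,0,0,0,0,0,0]]' >/dev/null
python3 -c "
from h import *
to(.6412,-.2009,.17)"
```

```text
t 33.10 tcp [ 0.451  -0.0417  0.0567] yaw -12.6 tilt 0.1 F [-1.3  0.6  5.7] w 0.0539 g 53 need [-0.03 -0.    0.04] turn -0.04 q7 -0.47
t 34.10 tcp [ 0.4503 -0.0418  0.1763] yaw -12.6 tilt 0.1 F [ 0.1  0.1 -2.3] w 0.0535 g 53 need [-5.68 11.05  0.33] turn -0.04 q7 -0.29
```

```bash

python3 -m creep '[[-1,-0.5,1,0,0,0,0],[-1,-0.5,1,0,0,0,0],[-1,-0.5,1,0,0,0,0],[-1,-0.5,1,0,0,0,0],[-1,-0.5,1,0,0,0,0],[-1,-0.5,1,0,0,0,0],[-1,-0.5,1,0,0,0,0],[-1,-0.5,1,0,0,0,0]]' >/dev/null
python3 -m creep '[[-1,-0.5,1,0,0,0,0],[-1,-0.6,1,0,0,0,0],[-1,-0.58,1.0,0,0,0,0],[-1,0,0.05,0,0,0,0],[-1,0,0,1,0,0,0],[-1,0,0,0.8,0,0,0],[-1,0,0,0,0,0,0],[-1,0,0,0,0,0,0]]' >/dev/null
python3 -c "
from h import *
to(.6412,-.2007,.067);held('medium')"
```

```text
t 36.10 tcp [ 0.6407 -0.2003  0.1396] yaw -12.6 tilt 0.0 F [ 0.4 -0.1 -1.8] w 0.0537 g 53 need [-0.02  0.03  3.63] turn -0.04 q7 -0.20
scene medium 419 upright fit [ 0.6393 -0.1998] rms 0.0015 tilted [ 0.64  -0.2    0.035  0.01 ] lowest 0.0875749912047814
side medium 481 upright fit [ 0.6402 -0.2009] rms 0.0015 tilted [ 0.64  -0.202 -0.006 -0.031] lowest 0.08760316647349786
```

```bash

python3 -m creep '[[-1,0,0.03,0.8,0,0,0],[-1,0,0,0.8,0,0,0],[-1,0,0,0.6,0,0,0],[-1,0,0,0.5,0,0,0],[-1,0,0,0.4,0,0,0],[-1,0,0,0.3,0,0,0],[-1,0,0,0.2,0,0,0],[-1,0,0,0,0,0,0]]' >/dev/null
python3 -c "
from h import *
to(.6412,-.2007,.067)"
```

```text
t 37.20 tcp [ 0.6413 -0.1995  0.0671] yaw -12.6 tilt 0.1 F [-0.4  4.2  0.2] w 0.0537 g 55 need [-0.06  0.01  0.  ] turn -0.04 q7 -0.23
```

```bash

python3 -m creep '[[-1,-0.06,0,0.1,0,0,0],[-1,0,0,0.05,0,0,0],[-1,0,0,0,0,0,0]]'|grep -A1 -E 'tcp|force'
python3 -m creep '[[0.75,0,0,0,0,0,0],[0.75,0,0,0,0,0,0],[0.75,0,0,0,0,0,0],[0.75,0,0,-0.5,0,0,0],[0.75,0,0,-1,0,0,0],[0.75,0,0,-1,0,0,0],[0.75,0,0,-1,0,0,0],[0.75,0,0,-1,0,0,0]]' >/dev/null
python3 -m creep '[[0.75,0,0,-1,0,0,0],[0.75,0,0,-1,0,0,0],[0.75,0,0,-1,0,0,0],[0.75,0,0,-1,0,0,0],[0.75,0,0,0,0,0,0]]' >/dev/null
python3 -c "
from h import *
nest('medium',.010)
pots(('scene','side'),['small','mini'])
to(.4557,-.184,.2)"
```

```text
tcp_pos: [0.6414, -0.2003, 0.0668]
orientation: [0.78, 0.625, 0.0, -0.001]
force: [-4.1, 4.9, 10.4]
grip_width: 0.0538
grasp_force: 55.0
scene medium [ 0.6402 -0.2067] rms 0.0008 top 0.0945 (want 0.092) n 331
side medium [ 0.6403 -0.2082] rms 0.0007 top 0.0940 (want 0.092) n 367
wrist medium [ 0.6417 -0.2054] rms 0.0008 top 0.0937 (want 0.092) n 1460
scene small (array([ 0.4548, -0.1837]), 'rms 0.0008 top 0.109 n 465')
scene mini (array([ 0.5422, -0.3795]), 'rms 0.0008 top 0.133 n 112')
side small (array([ 0.4556, -0.184 ]), 'rms 0.0007 top 0.108 n 640')
side mini (array([ 0.5424, -0.3797]), 'rms 0.0007 top 0.132 n 510')
t 39.45 tcp [ 0.6404 -0.2019  0.2333] yaw -12.6 tilt 0.1 F [ 0.8  0.5 -0.7] w 0.0750 g 0 need [-1.14 -9.21  1.69] turn -0.04 q7 -0.16
```

```bash
python3 -c "
from h import *
for k,z in (('base',0),('large',.005),('medium',.01)): nest(k,z,('scene','side'),(.6405,-.205))
pots(('wrist',),['small'])"
```

```text
scene base [ 0.6389 -0.202 ] rms 0.0050 top 0.0395 (want 0.032) n 441
side base [ 0.6402 -0.2009] rms 0.0072 top 0.0393 (want 0.032) n 462
scene large [ 0.6422 -0.2037] rms 0.0037 top 0.0712 (want 0.063) n 474
side large [ 0.6385 -0.2082] rms 0.0036 top 0.0709 (want 0.063) n 489
scene medium [ 0.6403 -0.2063] rms 0.0008 top 0.0944 (want 0.092) n 334
side medium [ 0.6408 -0.2097] rms 0.0008 top 0.0939 (want 0.092) n 367
wrist small (array([ 0.4576, -0.1838]), 'rms 0.0007 top 0.107 n 3927')
```

```bash

python3 -m creep '[[0.5,-0.1,-1,0,0,0,0],[0.5,-0.1,-1,0,0,0,0],[0.5,-0.1,-1,0,0,0,0],[0.5,-0.1,-1,0,0,0,0],[0.5,-0.1,-1,0,0,0,0],[0.5,-0.2,-1,0,0,0,0],[0.5,-0.2,-1,0,0,0,0],[0.5,-0.2,-1,0,0,0,0]]' >/dev/null
python3 -m creep '[[0.5,-0.04,-1,0,0,0,0],[0.5,0,-0.2,0,0,0,0],[0.5,0,0,0,0,0,0],[0.5,0,0,0,0,0,0]]' >/dev/null
python3 -c "
from h import *
pots(('scene','side','wrist'),['small'])
to(.4557,-.184,.081)
c=(.6408,-.206)
nest('medium',.010,c=c)"
```

```text
scene small (array([ 0.4544, -0.1837]), 'rms 0.0009 top 0.108 n 470')
side small (array([ 0.4555, -0.1837]), 'rms 0.0007 top 0.108 n 635')
wrist small (array([ 0.4555, -0.1834]), 'rms 0.0004 top 0.108 n 2300')
t 41.45 tcp [ 0.4573 -0.1841  0.2348] yaw -12.6 tilt 0.0 F [ 0.  -0.7 -0.5] w 0.0638 g 0 need [-0.02 -0.08  7.69] turn -0.04 q7 0.02
scene medium [ 0.6404 -0.2063] rms 0.0007 top 0.0943 (want 0.092) n 332
side medium [ 0.6403 -0.208 ] rms 0.0007 top 0.0944 (want 0.092) n 371
wrist medium [ 0.6397 -0.2058] rms 0.0007 top 0.0936 (want 0.092) n 2474
```

```bash

python3 -m creep '[[0.5,0.02,-0.08,1,0,0,0],[0.5,0,0,1,0,0,0],[0.5,0,0,1,0,0,0],[0.5,0,0,1,0,0,0],[0.5,0,0,1,0,0,0],[0.5,0,0,1,0,0,0],[0.5,0,0,1,0,0,0],[0.5,0,0,0.7,0,0,0]]' >/dev/null
python3 -m creep '[[0.5,0,0,0,0,0,0],[-1,0,0,0,0,0,0],[-1,0,0,0,0,0,0],[-1,0,0,0,0,0,0],[-1,0,0,0,0,0,0],[-1,0,0,0,0,0,0],[-1,0,0,0,0,0,0]]' 50 >/dev/null
python3 -c "
from h import *
to(.4555,-.1835,.081)"
python3 -m creep '[[-1,0,0,-0.5,0,0,0],[-1,0,0,-1,0,0,0],[-1,0,0,-1,0,0,0],[-1,0,0,-1,0,0,0],[-1,0,0,-1,0,0,0],[-1,0,0,-1,0,0,0],[-1,0,0,-1,0,0,0],[-1,0,0,0,0,0,0]]' >/dev/null
python3 -c "
from h import *
to(.6407,-.2063,.18)"
```

```text
t 43.48 tcp [ 0.456  -0.1837  0.0818] yaw -12.6 tilt 0.1 F [-1.4  0.3  6. ] w 0.0427 g 51 need [ 0.   -0.03  0.04] turn -0.04 q7 -0.13
t 44.48 tcp [ 0.4564 -0.1838  0.2124] yaw -12.6 tilt 0.2 F [-0.4 -0.4 -1.9] w 0.0423 g 51 need [0.91 9.23 1.65] turn -0.04 q7 -0.00
```

```bash

python3 -m creep '[[-1,0.1,1,0,0,0,0],[-1,0.1,1,0,0,0,0],[-1,0.1,1,0,0,0,0],[-1,0.1,1,0,0,0,0],[-1,0.1,1,0,0,0,0],[-1,0.1,1,0,0,0,0],[-1,0.1,1,0,0,0,0],[-1,0.1,1,0,0,0,0]]' >/dev/null
python3 -m creep '[[-1,0.1,1,0,0,0,0],[-1,0,0.23,0,0,0,0],[-1,0,0,0.8,0,0,0],[-1,0,0,0.6,0,0,0],[-1,0,0,0,0,0,0],[-1,0,0,0,0,0,0]]' >/dev/null
python3 -c "
from h import *
to(.6407,-.2063,.0968);held('small')
nest('medium',.010,('scene','side'),c=(.6405,-.2065))"
```

```text
t 46.23 tcp [ 0.639  -0.2062  0.1827] yaw -12.6 tilt 0.0 F [ 0.3 -0.4 -2. ] w 0.0424 g 51 need [0.01 0.08 4.29] turn -0.04 q7 -0.18
scene small 436 upright fit [ 0.6371 -0.206 ] rms 0.0012 tilted [ 0.638 -0.206  0.02  -0.003] lowest 0.10677399853583258
side small 489 upright fit [ 0.6383 -0.2057] rms 0.0014 tilted [ 0.638 -0.206  0.001 -0.012] lowest 0.10677882507781267
scene medium [ 0.6402 -0.2071] rms 0.0009 top 0.0944 (want 0.092) n 212
side medium [ 0.6406 -0.2077] rms 0.0007 top 0.0949 (want 0.092) n 221
```

```bash

python3 -m creep '[[-1,-0.04,0.13,0.5,0,0,0],[-1,0,0,0.5,0,0,0],[-1,0,0,0.5,0,0,0],[-1,0,0,0.4,0,0,0],[-1,0,0,0,0,0,0]]'|grep -A1 -E 'tcp|force'
python3 -m creep '[[-1,0,0,0.6,0,0,0],[-1,0,0,0.6,0,0,0],[-1,0,0,0.5,0,0,0],[-1,0,0,0.3,0,0,0],[-1,0,0,0.2,0,0,0],[-1,0,0,0.15,0,0,0],[-1,0,0,0,0,0,0]]'|grep -A1 -E 'tcp|force'
python3 -c "
from h import *
to(.6407,-.2063,.0968)"
```

```text
tcp_pos: [0.6408, -0.2072, 0.1433]
orientation: [0.78, 0.625, -0.001, -0.001]
force: [-0.1, 0.5, -1.1]
grip_width: 0.0426
grasp_force: 51.2
tcp_pos: [0.6417, -0.2075, 0.0977]
orientation: [0.78, 0.625, 0.0, -0.0]
force: [0.0, 0.1, -1.3]
grip_width: 0.0427
grasp_force: 51.2
t 47.92 tcp [ 0.6417 -0.2075  0.0977] yaw -12.6 tilt 0.0 F [ 0.   0.1 -1.3] w 0.0427 g 51 need [ 0.05 -0.06  0.05] turn -0.04 q7 -0.21
```

Inside with no side force. Now seat it and release.

```bash

python3 -m creep '[[-1,0,0,0.05,0,0,0],[-1,0,0,0.05,0,0,0],[-1,0,0,0,0,0,0]]'|grep -A1 -E 'tcp|force'
python3 -m creep '[[0.5,0,0,0,0,0,0],[0.5,0,0,0,0,0,0],[0.5,0,0,0,0,0,0],[0.5,0,0,-0.5,0,0,0],[0.5,0,0,-1,0,0,0],[0.5,0,0,-1,0,0,0],[0.5,0,0,-1,0,0,0],[0.5,0,0,-1,0,0,0]]' >/dev/null
python3 -m creep '[[0.5,0,0,-1,0,0,0],[0.5,0,0,-1,0,0,0],[0.5,0,0,-1,0,0,0],[0.5,0,0,-1,0,0,0],[0.5,0,0,0,0,0,0]]' >/dev/null
python3 -c "
from h import *
nest('small',.015,c=(.641,-.207))
pots(('scene','side'),['mini'])
to(.5428,-.3795,.2)"
```

```text
tcp_pos: [0.6422, -0.2075, 0.0969]
orientation: [0.78, 0.625, 0.0, 0.0]
force: [-2.0, 1.4, 4.4]
grip_width: 0.0424
grasp_force: 51.6
scene small [ 0.6406 -0.2066] rms 0.0008 top 0.1232 (want 0.121) n 270
side small [ 0.6405 -0.2075] rms 0.0008 top 0.1234 (want 0.121) n 304
wrist small [ 0.6418 -0.2073] rms 0.0005 top 0.1228 (want 0.121) n 1072
scene mini (array([ 0.5421, -0.3794]), 'rms 0.0009 top 0.129 n 228')
side mini (array([ 0.5424, -0.3797]), 'rms 0.0007 top 0.132 n 505')
t 50.17 tcp [ 0.6409 -0.2074  0.2643] yaw -12.6 tilt 0.1 F [ 0.8  0.5 -0.6] w 0.0640 g 0 need [-9.47 -2.9   3.22] turn -0.04 q7 -0.15
```

```bash

python3 -m creep '[[0.3,-1,-0.3,0,0,0,0],[0.3,-1,-0.3,0,0,0,0],[0.3,-1,-0.3,0,0,0,0],[0.3,-1,-0.3,0,0,0,0],[0.3,-1,-0.3,0,0,0,0],[0.3,-1,-0.3,0,0,0,0],[0.3,-1,-0.3,0,0,0,0],[0.3,-1,-0.3,0,0,0,0]]' >/dev/null
python3 -m creep '[[0.3,-1,-0.3,0,0,0,0],[0.3,-0.45,-0.2,0,0,0,0],[0.3,0,0,0,0,0,0],[0.3,0,0,0,0,0,0]]' >/dev/null
python3 -c "
from h import *
pots(('scene','side','wrist'),['mini'])
to(.5425,-.3795,.105)"
```

```text
scene mini (array([ 0.5415, -0.378 ]), 'rms 0.0009 top 0.132 n 386')
side mini (array([ 0.5425, -0.3798]), 'rms 0.0007 top 0.132 n 504')
wrist mini (array([ 0.5428, -0.3793]), 'rms 0.0004 top 0.132 n 1676')
t 51.83 tcp [ 0.5447 -0.3779  0.2659] yaw -12.5 tilt 0.0 F [0.  1.2 0.5] w 0.0554 g 0 need [-0.11 -0.09  8.04] turn -0.03 q7 0.17
```

```bash

python3 -m creep '[[0.3,-0.08,-0.09,1,0,0,0],[0.3,0,0,1,0,0,0],[0.3,0,0,1,0,0,0],[0.3,0,0,1,0,0,0],[0.3,0,0,1,0,0,0],[0.3,0,0,1,0,0,0],[0.3,0,0,1,0,0,0],[0.3,0,0,1,0,0,0]]' >/dev/null
python3 -m creep '[[0.3,0,0,0,0,0,0],[-1,0,0,0,0,0,0],[-1,0,0,0,0,0,0],[-1,0,0,0,0,0,0],[-1,0,0,0,0,0,0],[-1,0,0,0,0,0,0],[-1,0,0,0,0,0,0]]' 50 >/dev/null
python3 -c "
from h import *
to(.5428,-.3793,.105)"
python3 -m creep '[[-1,0,0,-0.5,0,0,0],[-1,0,0,-1,0,0,0],[-1,0,0,-1,0,0,0],[-1,0,0,-1,0,0,0],[-1,0,0,-1,0,0,0],[-1,0,0,-1,0,0,0],[-1,0,0,-1,0,0,0],[-1,0,0,-1,0,0,0]]' >/dev/null
python3 -m creep '[[-1,0,0,-0.5,0,0,0],[-1,0,0,0,0,0,0]]' >/dev/null
python3 -c "
from h import *
to(.6415,-.2073,.25)"
```

```text
t 53.70 tcp [ 0.5426 -0.3809  0.1069] yaw -12.6 tilt 0.1 F [-0.4  0.3  4.8] w 0.0302 g 50 need [ 0.08 -0.01  0.1 ] turn -0.04 q7 0.11
t 54.95 tcp [ 0.5423 -0.3807  0.2669] yaw -12.6 tilt 0.1 F [-0.5 -0.3 -1.1] w 0.0302 g 50 need [9.54 2.95 0.84] turn -0.04 q7 0.17
```

```bash

python3 -m creep '[[-1,1,0.3,0,0,0,0],[-1,1,0.3,0,0,0,0],[-1,1,0.3,0,0,0,0],[-1,1,0.3,0,0,0,0],[-1,1,0.3,0,0,0,0],[-1,1,0.3,0,0,0,0],[-1,1,0.3,0,0,0,0],[-1,1,0.3,0,0,0,0]]' >/dev/null
python3 -m creep '[[-1,1,0.3,0,0,0,0],[-1,0.46,0.25,0,0,0,0],[-1,0,0,0.8,0,0,0],[-1,0,0,0.5,0,0,0],[-1,0,0,0,0,0,0],[-1,0,0,0,0,0,0]]' >/dev/null
python3 -c "
from h import *
to(.6415,-.2073,.1269);held('mini')
nest('small',.015,('scene','side'),c=(.641,-.207))"
```

```text
t 56.70 tcp [ 0.6403 -0.2097  0.2396] yaw -12.7 tilt 0.0 F [ 0.  -0.1 -1.1] w 0.0298 g 50 need [0.13 0.03 5.63] turn -0.05 q7 -0.15
scene mini 422 upright fit [ 0.6385 -0.2088] rms 0.0010 tilted [ 0.639 -0.209  0.006 -0.007] lowest 0.1396183728354231
side mini 465 upright fit [ 0.6398 -0.2078] rms 0.0008 tilted [ 0.639 -0.208 -0.007 -0.014] lowest 0.1401050076732171
scene small [ 0.6404 -0.2069] rms 0.0007 top 0.1235 (want 0.121) n 183
side small [ 0.6404 -0.2074] rms 0.0007 top 0.1234 (want 0.121) n 199
```

```bash

python3 -m creep '[[-1,0.07,0.04,0.8,0,0,0],[-1,0,0,0.7,0,0,0],[-1,0,0,0.7,0,0,0],[-1,0,0,0.5,0,0,0],[-1,0,0,0.5,0,0,0],[-1,0,0,0,0,0,0]]'|grep -A1 -E 'tcp|force'
python3 -m creep '[[-1,0,0,0.6,0,0,0],[-1,0,0,0.6,0,0,0],[-1,0,0,0.5,0,0,0],[-1,0,0,0.3,0,0,0],[-1,0,0,0.2,0,0,0],[-1,0,0,0.1,0,0,0],[-1,0,0,0,0,0,0]]'|grep -A1 -E 'tcp|force'
python3 -c "
from h import *
to(.6407,-.2063,.1269)"
```

```text
tcp_pos: [0.641, -0.2074, 0.1745]
orientation: [0.78, 0.625, -0.001, -0.001]
force: [-0.5, 0.2, 0.0]
grip_width: 0.0301
grasp_force: 49.6
tcp_pos: [0.6419, -0.2075, 0.1299]
orientation: [0.78, 0.625, 0.0, 0.0]
force: [-0.4, -0.7, -1.5]
grip_width: 0.0302
grasp_force: 49.6
t 58.52 tcp [ 0.6419 -0.2075  0.1299] yaw -12.6 tilt 0.0 F [-0.4 -0.7 -1.5] w 0.0302 g 50 need [ 0.04 -0.07  0.15] turn -0.04 q7 -0.20
```

```bash

python3 -m creep '[[-1,0,0,0.1,0,0,0],[-1,0,0,0.06,0,0,0],[-1,0,0,0.05,0,0,0],[-1,0,0,0,0,0,0]]'|grep -A1 -E 'tcp|force'
python3 -m creep '[[0.3,0,0,0,0,0,0],[0.3,0,0,0,0,0,0],[0.3,0,0,0,0,0,0],[0.3,0,0,-0.5,0,0,0],[0.3,0,0,-1,0,0,0],[0.3,0,0,-1,0,0,0],[0.3,0,0,-1,0,0,0],[0.3,0,0,-1,0,0,0]]' >/dev/null
python3 -m creep '[[0.3,0,0,-1,0,0,0],[0.3,0,0,-1,0,0,0],[0.3,0,0,-1,0,0,0],[0.3,0,0,0,0,0,0]]' >/dev/null
python3 - <<'E'
from h import *
nest('mini',.020,c=(.641,-.207))
to(.643,.2365,.2)
W=cloud(shot('scene'));p=W.reshape(-1,3)
k=p[(np.hypot(p[:,0]-.6473,p[:,1]-.2308)<.05)&(p[:,2]>.072)&(p[:,2]<.1)];print('knob',len(k),k.mean(0),np.median(k,0),k.min(0),k.max(0))
E
```

```text
tcp_pos: [0.6421, -0.2076, 0.1269]
orientation: [0.78, 0.625, 0.0, 0.0]
force: [-2.7, 1.2, 5.1]
grip_width: 0.03
grasp_force: 50.2
scene mini [ 0.6408 -0.2054] rms 0.0008 top 0.1526 (want 0.150) n 201
side mini [ 0.6415 -0.2058] rms 0.0007 top 0.1520 (want 0.150) n 221
wrist mini [ 0.6422 -0.2062] rms 0.0005 top 0.1517 (want 0.150) n 871
t 60.67 tcp [ 0.6411 -0.2074  0.2746] yaw -12.6 tilt 0.1 F [ 0.   1.5 -1. ] w 0.0555 g 0 need [21.68 -4.74  3.74] turn -0.04 q7 -0.15
knob 61 [0.64379096 0.23667048 0.08517286] [0.64463832 0.23666401 0.08795833] [0.63519319 0.22851482 0.07258316] [0.64986853 0.24420621 0.09051962]
```

```bash

python3 -m creep '[[0.3,1,-0.2,0,0,0,0],[0.3,1,-0.2,0,0,0,0],[0.3,1,-0.2,0,0,0,0],[0.3,1,-0.2,0,0,0,0],[0.3,1,-0.2,0,0,0,0],[0.3,1,-0.2,0,0,0,0],[0.3,1,-0.2,0,0,0,0],[0.3,1,-0.2,0,0,0,0]]' >/dev/null
python3 -m creep '[[0.1,1,-0.2,0,0,0,0],[0.1,1,-0.2,0,0,0,0],[0.1,1,-0.2,0,0,0,0],[0.1,1,-0.2,0,0,0,0],[0.1,1,-0.2,0,0,0,0],[0.1,1,-0.2,0,0,0,0],[0.1,1,-0.2,0,0,0,0],[0.1,1,-0.2,0,0,0,0]]' >/dev/null
python3 -m creep '[[0.1,1,-0.3,0.5,0,0,0],[0.1,1,-0.3,0.5,0,0,0],[0.1,1,-0.3,0.5,0,0,0],[0.1,1,-0.3,0.5,0,0,0],[0.1,1,-0.3,0.5,0,0,0],[0.1,0.68,-0.1,0.5,0,0,0],[0.1,0,0,0,0,0,0],[0.1,0,0,0,0,0,0]]' >/dev/null
python3 - <<'E'
from h import *
c=shot('wrist','w2.png');p=cloud(c).reshape(-1,3)
q=p[(np.hypot(p[:,0]-.6473,p[:,1]-.2308)<.05)&np.isfinite(p[:,0])]
k=q[(q[:,2]>.080)&(q[:,2]<.095)];print('knob',len(k),np.median(k,0),(k.min(0)+k.max(0))/2,np.ptp(k,axis=0))
d=q[(q[:,2]>.055)&(q[:,2]<.064)];cc,rr=cv2.minEnclosingCircle(d[:,:2].astype(np.float32));print('disc',cc,rr,len(d))
to(k[:,0].mean(),k[:,1].mean(),.065)
nest('mini',.020,('scene','side'),c=(.641,-.207))
E
```

```text
knob 349 [0.64245328 0.23689934 0.08878381] [0.64219999 0.23612688 0.08555784] [0.01551483 0.01522599 0.01054207]
disc (0.6516923904418945, 0.23217642307281494) 0.04621747136116028 4972
t 63.77 tcp [0.6434 0.2353 0.2159] yaw -12.7 tilt 0.1 F [ 0.2 -1.  -1. ] w 0.0471 g 0 need [ 0.07 -0.07  7.55] turn -0.05 q7 -0.88
scene mini [ 0.6406 -0.2056] rms 0.0007 top 0.1524 (want 0.150) n 200
side mini [ 0.6412 -0.206 ] rms 0.0007 top 0.1518 (want 0.150) n 221
```

View pics/w2.png

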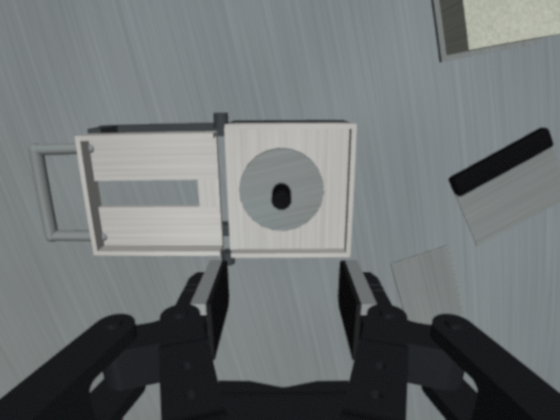

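The wrist view shows the lid knob up at (282,195) on the plate, with the tray flat at left. Grasping the knob.

```bash

python3 -m creep '[[0.1,0.07,-0.07,1,0,0,0],[0.1,0,0,1,0,0,0],[0.1,0,0,1,0,0,0],[0.1,0,0,1,0,0,0],[0.1,0,0,1,0,0,0],[0.1,0,0,1,0,0,0],[0.1,0,0,1,0,0,0],[0.1,0,0,0.6,0,0,0]]' >/dev/null
python3 -m creep '[[0.1,0,0,0.1,0,0,0],[0.1,0,0,0,0,0,0],[-1,0,0,0,0,0,0],[-1,0,0,0,0,0,0],[-1,0,0,0,0,0,0],[-1,0,0,0,0,0,0],[-1,0,0,0,0,0,0]]' 50 >/dev/null
python3 -c "
from h import *
to(.6423,.2365,.062)"
python3 -m creep '[[-1,0,0,-0.5,0,0,0],[-1,0,0,-1,0,0,0],[-1,0,0,-1,0,0,0],[-1,0,0,-1,0,0,0],[-1,0,0,-1,0,0,0],[-1,0,0,-1,0,0,0],[-1,0,0,-1,0,0,0],[-1,0,0,-1,0,0,0]]' >/dev/null
python3 -c "
from h import *
to(.642,-.2062,.21)"
```

```text
t 65.75 tcp [0.6423 0.2387 0.0627] yaw -12.6 tilt 0.1 F [-0.6 -0.7  5.3] w 0.0144 g 49 need [-0.11  0.03  0.03] turn -0.04 q7 -0.95
t 66.75 tcp [0.6414 0.2383 0.2129] yaw -12.6 tilt 0.0 F [ 0.   0.4 -0.9] w 0.0142 g 49 need [-21.68   4.87   0.15] turn -0.04 q7 -0.88
```

```bash

python3 -m creep '[[-1,-1,0.2,-0.2,0,0,0],[-1,-1,0.2,-0.2,0,0,0],[-1,-1,0.2,0,0,0,0],[-1,-1,0.2,0,0,0,0],[-1,-1,0.2,0,0,0,0],[-1,-1,0.2,0,0,0,0],[-1,-1,0.2,0,0,0,0],[-1,-1,0.2,0,0,0,0]]' >/dev/null
python3 -m creep '[[-1,-1,0.2,0,0,0,0],[-1,-1,0.2,0,0,0,0],[-1,-1,0.2,0,0,0,0],[-1,-1,0.2,0,0,0,0],[-1,-1,0.2,0,0,0,0],[-1,-1,0.2,0,0,0,0],[-1,-1,0.2,0,0,0,0],[-1,-1,0.2,0,0,0,0]]' >/dev/null
python3 -m creep '[[-1,-1,0.3,0,0,0,0],[-1,-1,0.3,0,0,0,0],[-1,-1,0.3,0,0,0,0],[-1,-1,0.3,0,0,0,0],[-1,-1,0.3,0,0,0,0],[-1,-0.58,0.2,0,0,0,0],[-1,0,0,0,0,0,0],[-1,0,0,0,0,0,0]]' >/dev/null
python3 - <<'E'
from h import *
to(.642,-.2062,.163)
for n in('scene','side'):
    p=cloud(shot(n,n+'_l.png')).reshape(-1,3);z=manip.get_obs()['tcp_pos'][2]-.0047
    q=p[(np.hypot(p[:,0]-.642,p[:,1]+.206)<.05)&(abs(p[:,2]-z)<.009)]
    f=lambda c:np.maximum(np.hypot(q[:,0]-c[0],q[:,1]-c[1])-.036,0)
    e=q[np.hypot(q[:,0]-.642,q[:,1]+.206)>.031]
    g=lambda c:np.hypot(e[:,0]-c[0],e[:,1]-c[1])-.036
    s=least_squares(g,[.642,-.206],loss='soft_l1',f_scale=.001);print(n,len(q),len(e),np.round(s.x,4),np.percentile(q[:,2],[5,50,95]))
nest('mini',.020,('scene','side'),c=(.641,-.207))
a=cv2.imread('pics/side_l.png')[200:390,240:440];b=cv2.imread('pics/scene_l.png')[110:300,100:300]
cv2.imwrite('pics/c2.png',cv2.resize(np.hstack([a,b]),None,fx=2,fy=2))
E
```

```text
t 69.75 tcp [ 0.6432 -0.2027  0.2196] yaw -12.5 tilt 0.1 F [-0.9  0.8 -1.1] w 0.0142 g 49 need [-0.19 -0.02  2.83] turn -0.03 q7 -0.17
scene 478 180 [ 0.6404 -0.2068] [0.21141845 0.21641205 0.21877163]
side 609 231 [ 0.6422 -0.2044] [0.21117036 0.21537774 0.21811465]
scene mini [ 0.6406 -0.2058] rms 0.0007 top 0.1526 (want 0.150) n 194
side mini [ 0.6412 -0.2059] rms 0.0007 top 0.1521 (want 0.150) n 210
```

View pics/c2.png

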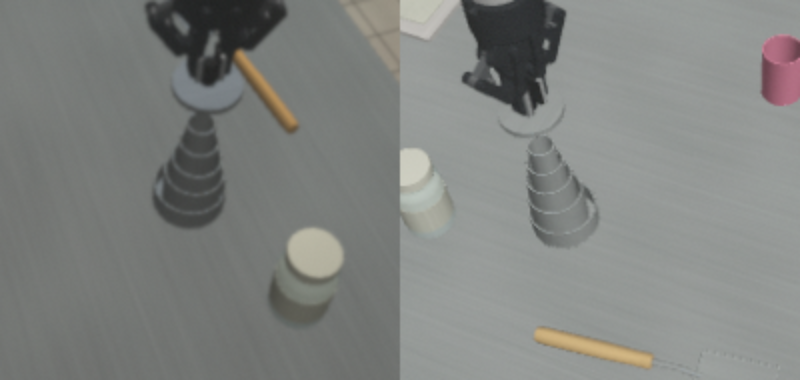

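Pots nest concentrically and the level lid hangs over the innermost mouth. Lowering it.

```bash

python3 -m creep '[[-1,-0.05,0,0.6,0,0,0],[-1,0,0,0.6,0,0,0],[-1,0,0,0.5,0,0,0],[-1,0,0,0.4,0,0,0],[-1,0,0,0.3,0,0,0],[-1,0,0,0.2,0,0,0],[-1,0,0,0.1,0,0,0],[-1,0,0,0,0,0,0]]'|grep -A1 -E 'tcp|force'
python3 -m creep '[[-1,0,0,0.08,0,0,0],[-1,0,0,0,0,0,0]]'|grep -A1 -E 'tcp|force'
```

```text
tcp_pos: [0.6429, -0.2053, 0.1657]
orientation: [0.78, 0.625, 0.0, 0.0]
force: [-0.4, 0.3, -0.5]
grip_width: 0.0142
grasp_force: 48.9
tcp_pos: [0.6428, -0.2053, 0.1641]
orientation: [0.78, 0.625, 0.0, 0.0]
force: [0.5, 1.3, -0.7]
grip_width: 0.0144
grasp_force: 48.9
```

```bash

python3 -m creep '[[-1,0,0,0.06,0,0,0],[-1,0,0,0,0,0,0]]'|grep -A1 -E 'tcp|force'
python3 -m creep '[[-1,0,0,0.06,0,0,0],[-1,0,0,0,0,0,0]]'|grep -A1 -E 'tcp|force'
```

```text
tcp_pos: [0.6429, -0.2053, 0.1628]
orientation: [0.78, 0.625, 0.0, 0.0]
force: [0.0, 0.0, -2.0]
grip_width: 0.0143
grasp_force: 48.9
tcp_pos: [0.6434, -0.2053, 0.1627]
orientation: [0.78, 0.625, 0.0, 0.001]
force: [-1.3, -0.4, 4.5]
grip_width: 0.0142
grasp_force: 49.3
```

Contact. Release gently, rise, and check.

```bash

python3 -m creep '[[-0.6,0,0,0,0,0,0],[-0.4,0,0,0,0,0,0],[-0.2,0,0,0,0,0,0],[0,0,0,0,0,0,0],[0,0,0,-0.3,0,0,0],[0,0,0,-0.7,0,0,0],[0,0,0,-1,0,0,0],[0,0,0,-1,0,0,0]]' >/dev/null
python3 -m creep '[[0,0,0,-1,0,0,0],[0,0,0,-1,0,0,0],[0,0,0,-1,0,0,0],[0,0,0,-1,0,0,0],[0,0,0,0,0,0,0],[0,0,0,0,0,0,0]]' >/dev/null
python3 - <<'E'
from h import *
to(.642,-.2062,.163)
for n in('scene','side','wrist'):
    p=cloud(shot(n,n+'_l.png')).reshape(-1,3)
    q=p[(np.hypot(p[:,0]-.642,p[:,1]+.206)<.05)]
    k=q[(q[:,2]>.178)&(q[:,2]<.2)]; d=q[(q[:,2]>.153)&(q[:,2]<.167)]
    A=np.c_[d[:,:2],np.ones(len(d))];co=np.linalg.lstsq(A,d[:,2],rcond=None)[0]
    cc,rr=cv2.minEnclosingCircle(d[:,:2].astype(np.float32))
    print(n,'knob',len(k),k.mean(0),k[:,2].max(),'disc',cc,rr,np.median(d[:,2]),'slope',np.round(co[:2],3))
nest('small',.015,('scene','side'),c=(.641,-.207))
a=cv2.imread('pics/side_l.png')[80:390,140:440];b=cv2.imread('pics/scene_l.png')[100:410,100:420]
cv2.imwrite('pics/c3.png',cv2.resize(np.hstack([a,b]),None,fx=1.28,fy=1.28))
E
```

```text
t 73.45 tcp [ 0.6424 -0.2052  0.3009] yaw -12.6 tilt 0.1 F [-0.3  0.4 -0.1] w 0.0428 g 0 need [-0.05 -0.    6.9 ] turn -0.04 q7 -0.15
scene knob 59 [ 0.64291943 -0.206481    0.18623002] 0.19316656561583512 disc (0.6428682208061218, -0.20751933753490448) 0.038457971066236496 0.159650160837712 slope [-0.017 -0.011]
side knob 56 [ 0.64062116 -0.21087241  0.18658374] 0.19145807143054827 disc (0.6420843005180359, -0.20919550955295563) 0.036903005093336105 0.15911929889240084 slope [0.01  0.003]
wrist knob 402 [ 0.64308123 -0.20676112  0.18790275] 0.19094578762417064 disc (0.6428828835487366, -0.20837679505348206) 0.0362575389444828 0.15897735387341477 slope [ 0.    -0.003]
scene small [ 0.6393 -0.2073] rms 0.0015 top 0.1240 (want 0.121) n 166
side small [ 0.6412 -0.2069] rms 0.0018 top 0.1228 (want 0.121) n 171
```

View pics/c3.png

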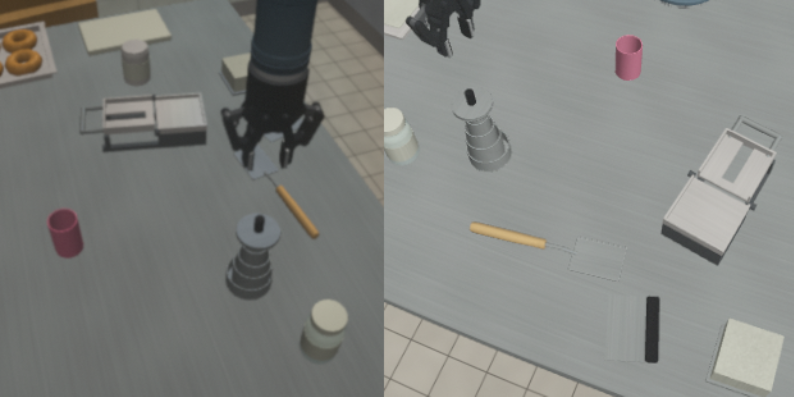

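The lid is level and within 2 mm of the mini pot's axis. The tray is flat, and the jar, can and spatula are where they were. Handing in.

```bash
python3 -c "
from bench import manip
print(manip.hand_in())"
```

```text
the job is handed in; nothing more can be done
None
```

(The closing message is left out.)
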